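# Refit the gasket on a flip-cap coin tube

## Robot

A 7-joint arm with a two-finger parallel gripper is mounted at the origin on the work surface. World frame = base frame: x ahead of the robot, y to its left, z up, the work surface at z = 0. Lengths are in m, angles in rad, forces in N, time in s.
With the tool pointing down it reaches from about 0.35 to 0.9 m from the base axis. Payload 8.1 kg.
Tool frame: the origin (TCP) lies on the centre line of the jaws, within the pads' length; the fingertips stand 19 mm ahead of it and the grasp point (between the pads) is the TCP; z points along the fingers, y is the direction in which the jaws open and shut (so a half turn about z gives the same grasp; the last joint's range is limited). The gripper opens to 92 mm and grips with 3 to 60 N. Pads are 19 mm wide; open, the fingers measure 130 mm over their backs; the gripper's body (75 mm by 190 mm) begins 47 mm behind the grasp point.
Start: joints at [1.033, 0.434, 0.025, 1.573, -0.012, 1.134, -0.075], TCP at [0.263, -0.567, 0.213] pointing down, gripper open.
Joint ranges: [-2.62, 2.62], [-0.44, 2.09], [-1.27, 1.32], [0.08, 2.57], [-1.32, 4.46], [0.12, 2], [-2.74, 2.74]. Speed limits (rad/s): [2.22, 2.22, 3.01, 3.01, 3.14, 3.14, 3.14].

## Interface

Orientations are given as a rotation vector (axis times angle).
In Python, from cell import monitor, imaging, workorder, outline_of gives the robot as it stands.
- The arm moves only by the tool move_arm, never from a script. Its argument "series" is a list of rows, each a list of 6 numbers: the shift along the world's x, y, z in cm, then the turn, a rotation vector about the world's x, y, z in degrees. A call has 1 to 8 rows; each row shifts and turns the commanded pose from where the row before left it; what a row does not reach is not made up. A row lasts 1/10 s, in which the tool goes at most 50 mm and 8.59 degrees, less where a joint would pass 70% of its speed; a pose out of reach is approached as far as the arm can. A call with a gripper value outside its range is refused whole. "grip" is the opening, from 0 (shut) to 1 (fully open), set as the call begins (left out, the last holds). The fingers move at their own pace and stop on an object; "force" is the grip in N (left out, the last holds). Time passes only in rows, so rows that do not move let the fingers close. It gives the time, the measured TCP pose, the force and the opening at its end, in the units of the state.
- monitor.observe(): the state, without advancing time (a new reading comes with each control period).
- imaging.get_image(name): name is "scene" or "top"; returns a dict with "color" (400x640x3 uint8, red, green, blue), "fx", "fy", "cx", "cy" (pixels), "rvec" (rotation vector, rad) and "tvec" (3), from world to camera coordinates, as OpenCV has them. Camera axes: x right, y down, z forward; pixel columns grow to the right and rows downward; lengths in m; the calibration is good to about 2 mm. A picture is of the moment at which its call begins. There is no depth.
- workorder.sign_off(): hands the job in, once; it reports no verdict.
Trained networks look in the newest picture that a camera, given by its name, has taken for a name from the list of things; names that differ only in an ending like _2 or _b are one class to them, and where a whole thing is asked for, a point or a joint stands for the part that bears it (a point fixed in the world has none). Each returns a list of dicts, best first, with "p" (0 to 1); they miss things now and then, are a little off and sometimes report something else, mostly with a low value. They report only what shows in the picture. A call takes as long as a camera call. They do not tell look-alikes from the thing itself.
- outline_of(camera, thing): "mask" (400x640 bool, what is visible of it) and "rect" ([left, top, width, height] in pixels, round what is visible of it).
The state is a dict: "clock": time; "joints": joint angles; "dq": joint speeds; "joint_efforts": joint torques, N m; "position": TCP position; "ee_rot": TCP orientation; "force": force on the tool from outside, world axes, zero at the start; "ft_torque": the same for the moment, N m; "width": opening from 0.0 (shut) to 1.0 (fully open).
Only numpy, scipy, OpenCV 4.12 (cv2) and the standard library are available. Lean on these libraries where they do the work, as an engineer would, in place of code of your own. Each camera call takes 0.05 s, during which the arm holds its last target. There are 200 camera calls.

## Task

The red-capped parking-coin tube in the sloped rack has lost its gasket: flip its cap right back, well past upright, slip the loose black gasket ring over the tube's neck until it sits down on the shoulder, let go of it, and then press the cap fully shut. The tube is brittle plastic, so pinch and push it gently. Leave the other two tubes shut, and do not shift the car key or the glass bowl.

Things in the scene. Friction and masses are not known exactly. Their poses are not given: they have to be found in the camera images.
- rack: cherry-wood rack, 250 mm along its y, base 130 mm deep, 12 mm thick, with a pegboard sloping at 30 degrees, rising to the far side, top edge 75 mm above the table. Origin: centre of the base's underside, z up, -x its front, towards the robot. Fixed. Three tubes stand in it 78 mm apart along y; which is where varies
- tube_red: clear coin tube with red band and cap, fixed in the rack. Origin: on its axis at the foot; z: along the axis to the mouth, leaning 30 degrees to the rack's front; x: to the back. Body 34 mm in diameter to the shoulder at z = 75 mm, then a white neck 22 mm in diameter, 14 mm long, edge rounded 2.5 mm. Behind it the hinge post, x 22.5 to 27.5 mm, 12 mm wide, rises to the neck's top
- neck_red (a point): point on the axis of the red tube 6 mm above the shoulder: where the ring's centre lies when it is seated; axes as tube_red
- hinge_red (a point): middle of the hinge axis of the red cap: tube frame x = 25 mm, 17.5 mm above the shoulder; axes as tube_red; the hinge runs along y. Tube and cap stand a pinch of 25 N a finger or a push of 50 N, not more
- tab_red (a point): middle of the red cap's thumb tab, 53 mm from the hinge axis. Axes turn with the cap (equal to the tube's when shut). The cap is a disc 36 mm in diameter, 5 mm thick, centre 25 mm from the hinge axis; the tab sticks out of its front by 17 mm, is 12 mm wide (y), 5 mm thick. Cap with tab reaches 60 mm from the hinge axis
- cap_red (a joint): angle of the red cap, rad: 0 shut, grows as it swings up and back, upright to the tube at 1.57, end stop at 2.4. A stiff hinge: it stays where it is left; moving it takes 2 to 4 N at the tab, most when nearly shut. It starts shut or slightly ajar (up to 0.3)
- ring: loose black rubber gasket ring lying flat on the table, outer diameter 38 mm, hole 25 mm, 12 mm high, about 14 g; origin: centre of its underside, z along its axis
- ring_center (a point): middle of the gasket ring, on its axis at half height
- tube_blue: neighbouring tube with a blue cap, shut, gasket fitted; same sizes and axes as the red tube. To be left shut
- cap_blue (a joint): angle of the blue cap, rad, 0 shut, stays shut
- tube_green: neighbouring tube with a green cap, shut, gasket fitted; same sizes and axes. To be left shut
- cap_green (a joint): angle of the green cap, rad, 0 shut, stays shut
- bowl: loose green glass ring bowl, rim 100 mm in diameter, 45 mm high, 350 g; origin: centre of its underside. Not to be shifted
- key: loose car key lying flat: black fob 32 x 48 x 12 mm, centred at y = -20 mm, and a steel blade 8 mm wide to y = +47 mm; origin on its underside. Not to be shifted
Not all that is in view belongs to the job. Of the things like the ring, leave any that is yellow; of the rest the smaller one is meant.

How it is judged:
By the outcome, as a careful person would: the job done as asked, in the order asked, and still so for the second after the job is handed in, with the robot touching nothing.
It also fails if it takes over 64 s, if anything falls off the work surface, if the arm or the gripper's body presses on something with over 40 N, if the wrist force passes 120 N, or if a joint passes its speed limit or range.

## Working session

There is one attempt and no reset: what is moved stays moved. The work goes in short steps, Python scripts to look and compute and a tool call to move; the robot and the scene stay as the last step left them, time stands still between calls to the robot, and variables do not carry over. Pictures are saved under pics/ and viewed, about 8 in all and at most 12, crops included, and the job is handed in when it is done.

Besides the shell and the picture viewer there is one more tool, called after "Call:" in YAML: its name, and indented under it one key for each argument. move_arm: Moves the arm, as the interface text tells. Its arguments: {"type":"object","properties":{"series":{"type":"array"},"grip":{"type":"number"},"force":{"type":"number"}},"required":["series"]}

```bash
mkdir -p pics; ls; cat > h.py <<'E'
import numpy as np, cv2
from cell import monitor, imaging, workorder, outline_of
from scipy.spatial.transform import Rotation as R
def cam(n):
    d=imaging.get_image(n); K=np.array([[d['fx'],0,d['cx']],[0,d['fy'],d['cy']],[0,0,1]])
    return d,K
def ray(d,K,uv):
    Rm=cv2.Rodrigues(np.array(d['rvec']))[0]; c=-Rm.T@np.array(d['tvec'])
    return c,Rm.T@np.linalg.inv(K)@np.array([uv[0],uv[1],1.])
def atz(d,K,uv,z):
    c,v=ray(d,K,uv); return c+v*(z-c[2])/v[2]
def proj(d,K,P):
    return cv2.projectPoints(np.array(P,float).reshape(-1,1,3),np.array(d['rvec'],float),np.array(d['tvec'],float),K,None)[0][:,0]
def save(d,name,crop=None,s=1):
    im=d['color'][:,:,::-1]
    if crop: im=im[crop[1]:crop[3],crop[0]:crop[2]]
    cv2.imwrite('pics/'+name,cv2.resize(im,None,fx=s,fy=s,interpolation=cv2.INTER_CUBIC))
E
python3 - <<'E'
from h import *
print(monitor.observe())
for n in ('scene','top'):
    d,K=cam(n); save(d,n+'0.png')
    c,_=ray(d,K,(0,0)); print(n,K[0,0],c.round(3),np.round(ray(d,K,(320,200))[1],2))
    for t in ('tube_red','cap_red','ring','bowl','key','rack','tube_blue','tube_green'):
        for o in outline_of(n,t)[:4]:
            m=o['mask']; ys,xs=np.nonzero(m); uv=(xs.mean(),ys.mean())
            print(n,t,round(o['p'],2),o['rect'],np.round(uv,1),atz(d,K,uv,0.0).round(3),m.sum())
E
```

```text
pics
{'clock': 0.0, 'joints': array([ 1.03337909,  0.43523757,  0.02496671,  1.57407819, -0.01159369,
        1.13399217, -0.07510302]), 'dq': array([-2.72956908e-03,  2.05660133e-03, -1.28456142e-03, -6.11283419e-04,
        4.98390722e-04, -2.71490835e-05, -1.03293995e-04]), 'joint_efforts': array([ 7.08378211e-04, -6.67844439e+01,  9.85503606e-01, -3.14454317e+01,
       -6.04390120e-02,  4.30481869e-02,  1.52814414e-04]), 'position': array([ 0.26300576, -0.56639139,  0.21174317]), 'ee_rot': array([-3.06620017e+00, -6.77220338e-01,  7.53377505e-04]), 'force': array([ 0.309397  , -0.15176883, -0.27308052]), 'ft_torque': array([-0.01701632, -0.03825448,  0.02415655]), 'width': 0.9974422568958433}
scene 463.84943693918694 [ 1.047 -0.836  0.708] [-0.47  0.7  -0.53]
scene tube_red 0.7 [382.8, 178.2, 27.3, 30.0] [400.3 189.7] [0.592 0.265 0.   ] 426
scene ring 0.8 [195.6, 261.2, 23.6, 22.5] [206.  273.7] [ 0.376 -0.312  0.   ] 301
scene ring 0.72 [243.2, 262.8, 20.2, 15.3] [253.3 271.2] [ 0.462 -0.246  0.   ] 216
scene ring 0.71 [372.5, 187.6, 28.1, 37.3] [388.9 204.7] [0.6   0.174 0.  
[... 1113 characters left out ...]
[461.  289.6] [ 0.386 -0.321  0.   ] 400
top ring 0.65 [419.6, 238.6, 13.3, 18.1] [426.4 246.6] [ 0.472 -0.253  0.   ] 164
top ring 0.59 [399.8, 284.3, 33.5, 21.7] [415.6 293.8] [ 0.376 -0.229  0.   ] 416
top bowl 0.96 [408.9, 135.0, 45.4, 49.2] [433.8 158.3] [ 0.658 -0.273  0.   ] 1890
top key 0.7 [216.5, 273.1, 45.3, 19.8] [244.  284.5] [0.39  0.123 0.   ] 450
top rack 0.61 [211.3, 110.7, 124.2, 73.0] [275. 144.] [0.688 0.067 0.   ] 5922
top tube_blue 0.97 [302.7, 130.5, 22.3, 35.3] [311.4 150.6] [ 0.674 -0.012  0.   ] 501
top tube_green 0.77 [261.3, 142.0, 21.0, 30.6] [271.4 153.2] [0.668 0.074 0.   ] 537
top tube_green 0.28 [217.7, 138.9, 26.9, 41.0] [230.8 156.2] [0.661 0.162 0.   ] 575
```

```bash
python3 - <<'E'
import cv2
import numpy as np
a=cv2.imread('pics/top0.png'); b=cv2.imread('pics/scene0.png')
x=cv2.resize(a[100:320,180:500],(800,550),interpolation=cv2.INTER_CUBIC)
cv2.imwrite('pics/a.png',x)
cv2.imwrite('pics/b.png',cv2.resize(b[150:320,180:450],(800,504),interpolation=cv2.INTER_CUBIC))
E
```

```text
(no output)
```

View pics/a.png

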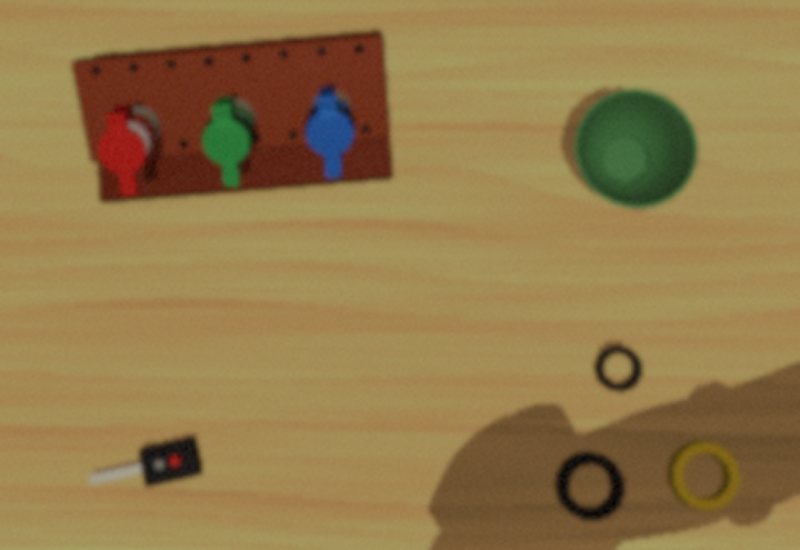

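View pics/b.png

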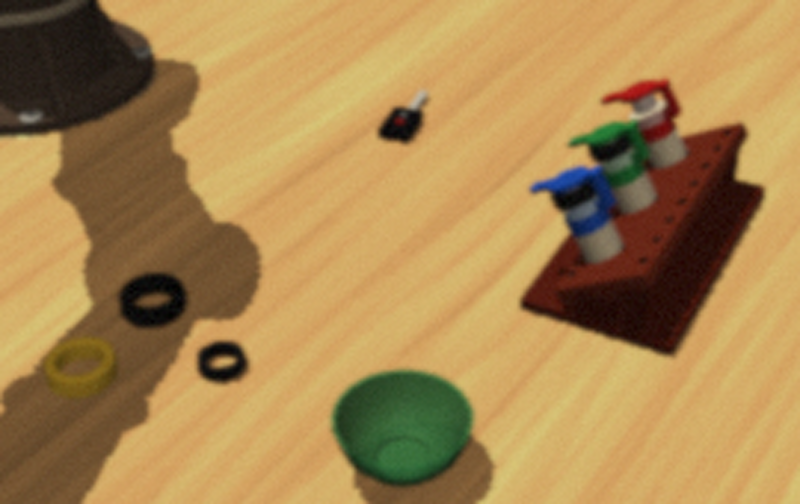

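The smaller black ring is at top-crop (618,368), about (0.472, -0.254). Red is the leftmost tube, at crop (122,145), and looks slightly ajar. Green is in the middle and blue on the right. The decoys are the big black ring and the yellow ring. Next I fit the tube row pose to the cap colours in both views.

```bash
cat > fit.py <<'E'
from h import *
from scipy.optimize import differential_evolution, minimize
ths=np.linspace(0,2*np.pi,40)
def tubeR(yaw): # tube x: to back ; z leaning to front
    return R.from_euler('z',yaw).as_matrix()@R.from_euler('y',-30,degrees=True).as_matrix()
def slab(pts2,z0,z1): return np.array([[x,y,z] for z in (z0,z1) for x,y in pts2])
def cap_parts(a):
    # coordinates relative to hinge: disc centre -25, underside -3.5(z=14 above shoulder)
    rot=R.from_euler('y',a).as_matrix()
    disc=[(-25+18*np.cos(t),18*np.sin(t)) for t in ths]
    tab=[(-40,-6),(-40,6),(-60,6),(-60,-6)]
    arm=[(-10,-6),(-10,6),(2,6),(2,-6)]
    out=[]
    for p in (disc,tab,arm): out.append(slab(p,-3,2)@rot.T+[25,0,92.5])
    return out
post=slab([(22.5,-6),(27.5,-6),(27.5,6),(22.5,6)],75,90)
S=4
def render(d,K,P,yaw,org,a,withpost):
    x0,y0,w,h=P; im=np.zeros((h*S,w*S),np.uint8); Rt=tubeR(yaw)
    for q in cap_parts(a)+([post] if withpost else []):
        W=org+(q/1000)@Rt.T; uv=(proj(d,K,W)-[x0,y0]+.5)*S
        cv2.fillConvexPoly(im,cv2.convexHull((uv*16).astype(np.int32)),255,shift=4)
    im=cv2.GaussianBlur(im,(0,0),S*.9)
    return cv2.resize(im,(w,h),interpolation=cv2.INTER_AREA)/255.
def soft(img,c):
    i=img.astype(float)/255; r,g,b=i[...,0],i[...,1],i[...,2]
    v={'red':r-1.0*np.maximum(g,b)-.28,'green':(g-np.maximum(r,b))-.06,'blue':(b-np.maximum(r,g))-.08}[c]
    return v
E
cat > run1.py <<'E'
from fit import *
D={}
for n in ('top','scene'):
    ims=[]
    for _ in range(5): d,K=cam(n); ims.append(d['color'].astype(float))
    d['color']=np.mean(ims,0); D[n]=(d,K)
import pickle; pickle.dump(D,open('D0.pkl','wb'))
reg={'top':(195,125,145,70),'scene':(345,165,80,90)}
T={}
for n,(d,K) in D.items():
    x,y,w,h=reg[n]
    for c in ('red','green','blue'):
        v=soft(d['color'],c)[y:y+h,x:x+w]; t=np.clip(v/np.percentile(v,99.0),0,1)
        T[n,c]=np.where(t<.15,0,t); print(n,c,np.percentile(v,[50,90,99]).round(2),(t>.5).sum())
off={'red':1,'green':0,'blue':-1}
def cost(p,full=False):
    x,y,z,yaw,a=p; tot=0;pr={}
    for n,(d,K) in D.items():
        for c,k in off.items():
            org=np.array([x,y,z])+R.from_euler('z',yaw).apply([0,.078*k,0])
            m=render(d,K,reg[n],yaw,org,a if c=='red' else 0,n=='scene')
            wgt=1.
            if n=='scene': # ignore band region
                xx,yy,w,h=reg[n]; g=np.zeros((h,w),np.uint8)
                ring=np.array([[22*np.cos(t),22*np.sin(t),zz] for t in ths for zz in (15,72)])/1000
                uv=proj(d,K,org+ring@tubeR(yaw).T)-[xx,yy]
                cv2.fillConvexPoly(g,cv2.convexHull((uv*16).astype(np.int32)),1,shift=4)
                wgt=1-g*(m<.05)
            e=(((m-T[n,c])**2)*wgt).sum(); pr[n,c]=round(e,1); tot+=e
    return (tot,pr) if full else tot
b=[(.62,.75),(.0,.13),(.0,.06),(-.2,.2),(0,.35)]
r=differential_evolution(cost,b,popsize=12,maxiter=60,seed=1,tol=1e-4)
r=minimize(cost,r.x,method='Nelder-Mead')
print(r.x.round(4),cost(r.x,True))
x,y,z,yaw,a=r.x
org=np.array([x,y,z])+R.from_euler('z',yaw).apply([0,.078,0]); Rt=tubeR(yaw)
print('org red',org.round(4),'neck',(org+Rt@[0,0,.081]).round(4),'hinge',(org+Rt@[.025,0,.0925]).round(4))
np.save('red.npy',np.r_[org,yaw,a])
vis=[]
for n,(d,K) in D.items():
    x0,y0,w,h=reg[n]; im=d['color'][y0:y0+h,x0:x0+w].astype(np.uint8)[:,:,::-1]
    im=cv2.resize(im,None,fx=5,fy=5,interpolation=cv2.INTER_CUBIC)
    for c,k in off.items():
        o=np.array([x,y,z])+R.from_euler('z',yaw).apply([0,.078*k,0])
        m=render(d,K,reg[n],yaw,o,a if c=='red' else 0,n=='scene')
        m=(cv2.resize(m,None,fx=5,fy=5)>.5).astype(np.uint8)
        cv2.drawContours(im,cv2.findContours(m,0,1)[0],-1,(255,255,255),1)
    vis.append(im)
H=max(v.shape[1] for v in vis)
vis=[cv2.copyMakeBorder(v,0,0,0,H-v.shape[1],0) for v in vis]
o=np.vstack(vis); cv2.imwrite('pics/fit.png',cv2.resize(o,None,fx=.73,fy=.73))
# ring
d,K=D['top']
for n in D:
    d,K=D[n]
    for o in outline_of(n,'ring'):
        ys,xs=np.nonzero(o['mask']); 
        rc=o['rect']; uv=(rc[0]+rc[2]/2,rc[1]+rc[3]/2)
        print(n,round(o['p'],2),rc,atz(d,K,uv,.006).round(4))
E
python3 run1.py
```

```text
top red [-0.16 -0.03  0.22] 358
top green [-0.22 -0.12  0.19] 366
top blue [-0.38 -0.28  0.16] 380
scene red [-0.12 -0.03  0.07] 91
scene green [-0.22 -0.11  0.1 ] 166
scene blue [-0.41 -0.18  0.15] 178
[0.6821 0.0634 0.0269 0.096  0.0319] (np.float64(136.66123652503063), {('top', 'red'): np.float64(23.1), ('top', 'green'): np.float64(19.5), ('top', 'blue'): np.float64(11.3), ('scene', 'red'): np.float64(32.1), ('scene', 'green'): np.float64(25.6), ('scene', 'blue'): np.float64(25.1)})
org red [0.6746 0.141  0.0269] neck [0.6343 0.1371 0.097 ] hinge [0.6501 0.1387 0.1195]
top 0.77 [419.0, 240.6, 15.4, 13.4] [ 0.4703 -0.2521  0.006 ]
top 0.62 [446.7, 275.3, 28.9, 29.1] [ 0.3856 -0.3194  0.006 ]
top 0.59 [404.2, 280.9, 26.0, 25.6] [ 0.3768 -0.231   0.006 ]
scene 0.82 [193.2, 262.9, 25.8, 22.3] [ 0.3824 -0.3171  0.006 ]
scene 0.63 [243.6, 264.7, 20.6, 11.3] [ 0.4662 -0.2483  0.006 ]
scene 0.61 [219.5, 239.8, 23.3, 20.3] [ 0.3705 -0.2206  0.006 ]
```

View pics/fit.png

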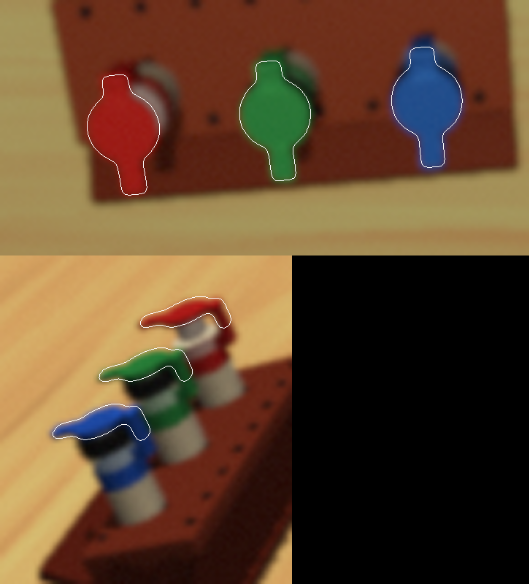

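The contours match the caps well. Red tube foot is at (0.675, 0.141, 0.027), yaw about 5.5°, cap nearly shut. Plan: pinch the tab lightly, jaws along the hinge axis, and swing the cap around its arc. First, fly over to above the tab.

Call:
move_arm:
  series:
    - [2.13,4.38,-0.2,0,0,-1.21]
    - [2.13,4.38,-0.2,0,0,-1.21]
    - [2.13,4.38,-0.2,0,0,-1.21]
    - [2.13,4.38,-0.2,0,0,-1.21]
    - [2.13,4.38,-0.2,0,0,-1.21]
    - [2.13,4.38,-0.2,0,0,-1.21]
    - [2.13,4.38,-0.2,0,0,-1.21]
    - [2.13,4.38,-0.2,0,0,-1.21]
  grip: 0.43
  force: 10

```text
clock: 2.3
position: [0.4343, -0.2147, 0.1969]
ee_rot: [3.114, 0.414, 0.001]
force: [0.9, -0.1, 0.0]
width: 0.433
```

Call:
move_arm:
  series:
    - [2.13,4.38,-0.2,0,0,-1.21]
    - [2.13,4.38,-0.2,0,0,-1.21]
    - [2.13,4.38,-0.2,0,0,-1.21]
    - [2.13,4.38,-0.2,0,0,-1.21]
    - [2.13,4.38,-0.2,0,0,-1.21]
    - [2.13,4.38,-0.2,0,0,-1.21]
    - [2.13,4.38,-0.2,0,0,-1.21]
    - [2.13,4.38,-0.2,0,0,-1.21]

```text
clock: 3.1
position: [0.6048, 0.1357, 0.1806]
ee_rot: [3.138, 0.15, 0.001]
force: [1.4, -0.9, -0.5]
width: 0.429
```

Call:
move_arm:
  series:
    - [0,0,0,0,0,0]
    - [0,0,0,0,0,0]
    - [0,0,0,0,0,0]

```text
clock: 3.4
position: [0.6039, 0.1327, 0.1804]
ee_rot: [3.137, 0.151, -0.001]
force: [-0.7, -0.6, -0.1]
width: 0.431
```

```bash
cat >> h.py <<'E'
def st():
    s=monitor.observe(); Rt=R.from_rotvec(s['ee_rot']).as_matrix()
    print('t',round(s['clock'],2),'p',s['position'].round(4),'x',Rt[:,0].round(3),'y',Rt[:,1].round(3),'z',Rt[:,2].round(3),'F',s['force'].round(1),'w',round(s['width'],3)); return s,Rt
E
cat > dev.py <<'E'
from h import *
# deviation from target pose: python3 dev.py x y z tiltdeg
import sys
yaw=np.load('red.npy')[3]
def target(tilt,yaw=yaw):
    # tool z = (sin tilt,0,-cos tilt) in rack frame, tool y = -rack y
    t=np.radians(tilt); z=np.array([np.sin(t),0,-np.cos(t)]); y=np.array([0,-1.,0]); x=np.cross(y,z)
    return R.from_euler('z',yaw).as_matrix()@np.c_[x,y,z]
if __name__=='__main__':
    a=list(map(float,sys.argv[1:])); s,Rt=st()
    print('shift cm',(100*(np.array(a[:3])-s['position'])).round(2),'turn deg',np.degrees(R.from_matrix(target(a[3])@Rt.T).as_rotvec()).round(2))
E
python3 dev.py .6035 .1342 .1065 0
```

```text
t 3.4 p [0.6039 0.1327 0.1804] x [ 0.995  0.096 -0.   ] y [ 0.096 -0.995  0.001] z [-0.    -0.001 -1.   ] F [-0.7 -0.6 -0.1] w 0.431
shift cm [-0.04  0.15 -7.39] turn deg [ 0.06 -0.02  0.01]
```

Call:
move_arm:
  series:
    - [0,0.1,-2.5,0,0,0]
    - [0,0,-2.5,0,0,0]
    - [0,0,0,0,0,0]
    - [0,0,0,0,0,0]

```text
clock: 3.8
position: [0.604, 0.1336, 0.1311]
ee_rot: [3.137, 0.149, -0.001]
force: [-0.6, -0.2, 1.3]
width: 0.433
```

```bash
python3 - <<'E'
from h import *
s,Rt=st()
tips=[s['position']+Rt@np.array([dx,sy*(.0198),.019]) for sy in (-1,1) for dx in (-.0095,.0095)]
v=[]
for n,c in (('scene',(330,140,440,250)),('top',(190,100,300,210))):
    d,K=cam(n); im=cv2.resize(d['color'][c[1]:c[3],c[0]:c[2],::-1],None,fx=4.5*110/(c[2]-c[0])*.8,fy=4.5*110/(c[2]-c[0])*.8,interpolation=cv2.INTER_CUBIC)
    for u in proj(d,K,tips): cv2.circle(im,tuple(((u-[c[0],c[1]]+.5)*3.6).astype(int)),3,(255,255,0),1)
    v.append(im)
cv2.imwrite('pics/c.png',np.hstack(v))
E
```

```text
t 3.8 p [0.604  0.1336 0.1311] x [ 0.995  0.095 -0.   ] y [ 0.095 -0.995  0.001] z [-0.    -0.001 -1.   ] F [-0.6 -0.2  1.3] w 0.433
```

View pics/c.png

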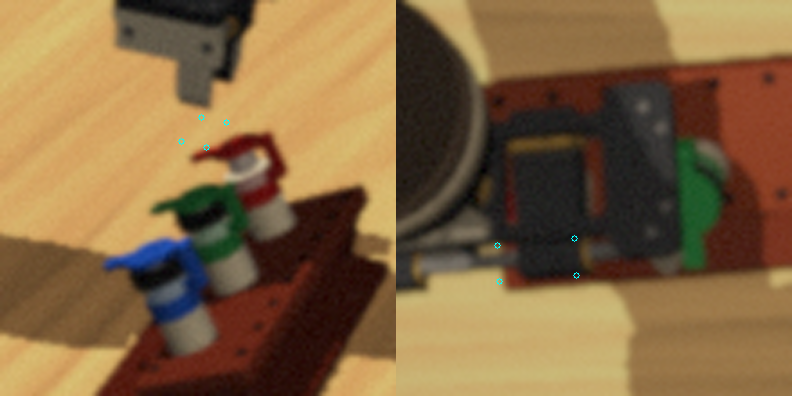

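The gripper appears about 11 px above my projected tips in the scene view. I take a new frame to see whether that is picture lag or a real offset.

```bash
python3 - <<'E'
from h import *
import pickle
D=pickle.load(open('D0.pkl','rb'))
s,Rt=st()
v=[]
for n,c in (('scene',(330,120,440,250)),):
    d,K=cam(n); F=3.6; im=cv2.resize(d['color'][c[1]:c[3],c[0]:c[2],::-1],None,fx=F,fy=F,interpolation=cv2.INTER_CUBIC)
    im2=cv2.resize(D[n][0]['color'].astype(np.uint8)[c[1]:c[3],c[0]:c[2],::-1],None,fx=F,fy=F)
    print(np.abs(np.array(D[n][0]['tvec'])-d['tvec']).max(),np.abs(np.array(D[n][0]['rvec'])-d['rvec']).max())
    for zz,col in ((.019,(255,255,0)),(0,(0,255,0)),(-.047,(255,0,255))):
        pts=[s['position']+Rt@np.array([dx,y,zz]) for y in (-.0389,-.0199,.0199,.0389) for dx in (-.0095,.0095)]
        for u in proj(d,K,pts): cv2.circle(im,tuple(((u-[c[0],c[1]]+.5)*F).astype(int)),3,col,1)
    v+= [im]
    dd=np.abs(d['color'].astype(float)-D[n][0]['color']).max(2)[c[1]:c[3],c[0]:c[2]]
    v.append(cv2.resize(cv2.cvtColor(np.clip(dd*2,0,255).astype(np.uint8),cv2.COLOR_GRAY2BGR),None,fx=F,fy=F))
cv2.imwrite('pics/d.png',np.hstack(v)); st()
E
```

```text
t 3.9 p [0.6049 0.1345 0.1321] x [0.995 0.096 0.002] y [ 0.096 -0.995 -0.   ] z [ 0.002  0.    -1.   ] F [0.2 0.1 0.2] w 0.431
0.0 0.0
t 3.95 p [0.605  0.1347 0.1322] x [0.995 0.096 0.002] y [ 0.096 -0.995 -0.   ] z [ 0.002  0.    -1.   ] F [0.6 0.2 0.5] w 0.433
```

View pics/d.png

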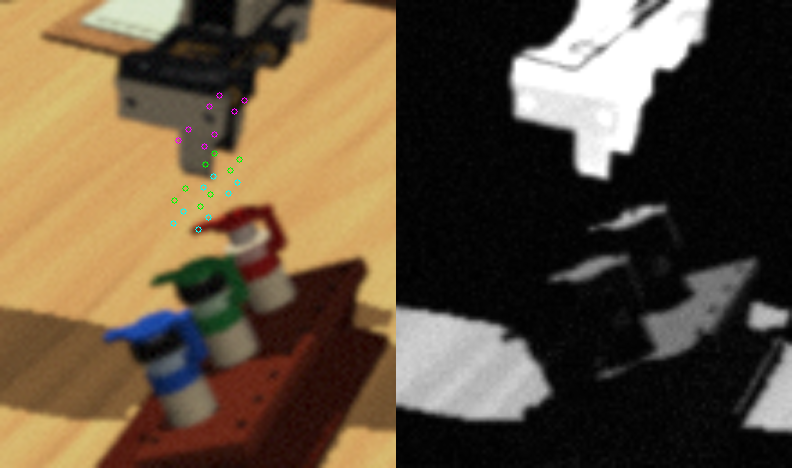

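```bash
python3 - <<'E'
from h import *
s,Rt=st()
d1,K1=cam('top'); d2,K2=cam('scene')
c='pics/e.png'
def tri(u1,u2):
    c1,v1=ray(d1,K1,u1);c2,v2=ray(d2,K2,u2);A=np.c_[v1,-v2];t=np.linalg.lstsq(A,c2-c1,rcond=None)[0]
    p,q=c1+v1*t[0],c2+v2*t[1]; return ((p+q)/2).round(4),np.linalg.norm(p-q).round(4)
print(tri((263.3,172.8),(384.4,168.9)))
save(d1,'e.png',(190,90,310,190),6)
st()
E
```

```text
t 3.95 p [0.605  0.1347 0.1322] x [0.995 0.096 0.002] y [ 0.096 -0.995 -0.   ] z [ 0.002  0.    -1.   ] F [0.6 0.2 0.5] w 0.433
(array([0.6081, 0.0704, 0.159 ]), np.float64(0.0352))
t 4.05 p [0.6047 0.1349 0.1318] x [0.995 0.096 0.002] y [ 0.096 -0.995 -0.   ] z [ 0.002  0.    -1.   ] F [-0.3 -0.6  0.6] w 0.431
```

View pics/e.png

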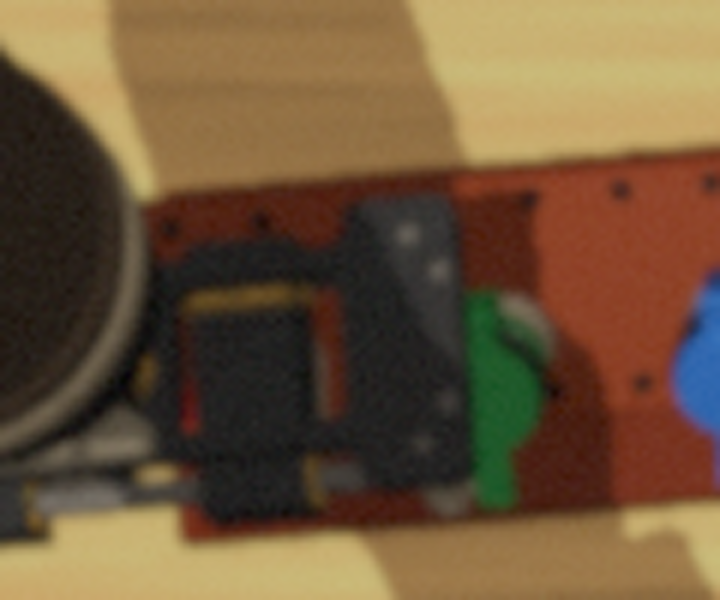

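```bash
python3 - <<'E'
from h import *
s,Rt=st()
d1,K1=cam('top'); d2,K2=cam('scene')
def tri(u1,u2):
    c1,v1=ray(d1,K1,u1);c2,v2=ray(d2,K2,u2);A=np.c_[v1,-v2];t=np.linalg.lstsq(A,c2-c1,rcond=None)[0]
    p,q=c1+v1*t[0],c2+v2*t[1]; return ((p+q)/2).round(4),np.linalg.norm(p-q).round(4)
e=lambda x,y:np.array([190+x/6,90+y/6]); f=lambda x,y:np.array([330+x/3.6,120+y/3.6])
for dx in (-.0375,.0375):
  for zz in (-.047,-.1):
    P=s['position']+Rt@np.array([dx,.095,zz]); print('pred body end',P.round(3),'top e',((proj(d1,K1,[P])[0]-[190,90])*6).round(0),'scene d',((proj(d2,K2,[P])[0]-[330,120])*3.6).round(0))
for z in (.019,.0,-.04):
    P=s['position']+Rt@np.array([0,.03,z]); print('finger',P.round(3),((proj(d1,K1,[P])[0]-[190,90])*6).round(0),((proj(d2,K2,[P])[0]-[330,120])*3.6).round(0))
print(tri(e(470,485),f(118,105)),tri(e(448,505),f(196,172)))
E
```

```text
t 4.05 p [0.6047 0.1349 0.1318] x [0.995 0.096 0.002] y [ 0.096 -0.995 -0.   ] z [ 0.002  0.    -1.   ] F [-0.3 -0.6  0.6] w 0.431
pred body end [0.576 0.037 0.179] top e [509. 542.] scene d [106. 165.]
pred body end [0.576 0.037 0.232] top e [478. 505.] scene d [109.  93.]
pred body end [0.651 0.044 0.179] top e [491. 280.] scene d [212. 189.]
pred body end [0.651 0.044 0.232] top e [458. 221.] scene d [218. 115.]
finger [0.608 0.105 0.113] [323. 479.] [189. 219.]
finger [0.608 0.105 0.132] [309. 466.] [191. 196.]
finger [0.608 0.105 0.172] [275. 436.] [194. 145.]
(array([0.5826, 0.0399, 0.2235]), np.float64(0.0014)) (array([0.6068, 0.0685, 0.1622]), np.float64(0.0391))
```

Both views put the gripper body about 4 cm above where the stated geometry and measured pose would have it. The fingers straddle the tab safely either way, so I descend 3 cm and check again.

Call:
move_arm:
  series:
    - [0,0,-1.0,0,0,0]
    - [0,0,-1.0,0,0,0]
    - [0,0,-1.0,0,0,0]
    - [0,0,0,0,0,0]
    - [0,0,0,0,0,0]

```text
clock: 4.65
position: [0.6037, 0.1349, 0.0999]
ee_rot: [3.138, 0.152, -0.002]
force: [0.7, -0.6, 0.4]
width: 0.429
```

```bash
python3 - <<'E'
from h import *
s,Rt=st()
d,K=cam('scene'); c=(340,130,430,230); F=6
im=cv2.resize(d['color'][c[1]:c[3],c[0]:c[2],::-1],None,fx=F,fy=F,interpolation=cv2.INTER_CUBIC)
for zz,col in ((.019,(255,255,0)),(0,(0,255,0))):
    pts=[s['position']+Rt@np.array([dx,y,zz]) for y in (.0199,.0389) for dx in (-.0095,.0095)]
    for u in proj(d,K,pts): cv2.circle(im,tuple(((u-[c[0],c[1]]+.5)*F).astype(int)),3,col,1)
cv2.imwrite('pics/f.png',im)
E
```

```text
t 4.65 p [0.6037 0.1349 0.0999] x [ 0.995  0.097 -0.001] y [ 0.097 -0.995  0.   ] z [-0.001 -0.    -1.   ] F [ 0.7 -0.6  0.4] w 0.429
```

View pics/f.png

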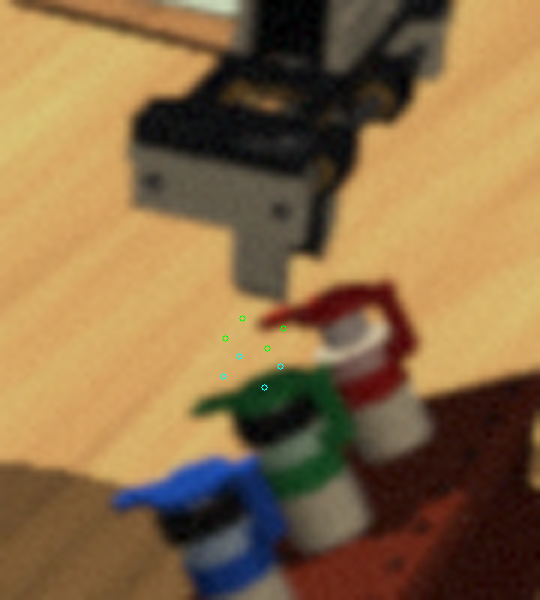

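Call:
move_arm:
  series:
    - [0,0,0,0,0,0]
    - [0,0,0,0,0,0]
    - [0,0,0,0,0,0]
    - [0,0,0,0,0,0]
    - [0,0,0,0,0,0]
  grip: 0.0
  force: 6

```text
clock: 5.2
position: [0.6041, 0.1349, 0.1007]
ee_rot: [3.138, 0.152, 0.0]
force: [0.4, 0.7, -0.3]
width: 0.045
```

Call:
move_arm:
  series:
    - [0,0,0,0,0,0]
    - [0,0,0,0,0,0]

```text
clock: 5.4
position: [0.6041, 0.1349, 0.1006]
ee_rot: [3.138, 0.152, 0.0]
force: [0.3, -0.2, 0.3]
width: 0.007
```

The fingers closed on nothing, so the tips really are about 37 mm higher than the stated geometry gives. I calibrate this by touch: lower the closed fingers gently onto the shut tab.

Call:
move_arm:
  series:
    - [0,0,-0.5,0,0,0]
    - [0,0,-0.5,0,0,0]
    - [0,0,-0.2,0,0,0]
    - [0,0,0,0,0,0]

```text
clock: 5.8
position: [0.6036, 0.1348, 0.0879]
ee_rot: [3.138, 0.152, -0.002]
force: [-0.5, 0.4, -0.8]
width: 0.002
```

Call:
move_arm:
  series:
    - [0,0,-0.2,0,0,0]
    - [0,0,-0.2,0,0,0]
    - [0,0,0,0,0,0]

```text
clock: 6.1
position: [0.6048, 0.1351, 0.0852]
ee_rot: [-3.138, -0.152, -0.003]
force: [0.2, 0.2, 5.4]
width: 0.005
```

Call:
move_arm:
  series:
    - [0,0,-0.2,0,0,0]
    - [0,0,-0.2,0,0,0]
    - [0,0,0,0,0,0]

```text
clock: 6.4
position: [0.6055, 0.1353, 0.0836]
ee_rot: [-3.137, -0.152, -0.006]
force: [-7.3, -2.6, 25.6]
width: 0.009
```

Call:
move_arm:
  series:
    - [0,0,0.8,0,0,0]
    - [-0.1,0,0.6,0,0,0]
    - [0,0,0,0,0,0]

```text
clock: 6.7
position: [0.6034, 0.1351, 0.0953]
ee_rot: [-3.138, -0.152, -0.002]
force: [0.1, -0.4, 0.1]
width: 0.006
```

Call:
move_arm:
  series:
    - [0,0,0,0,0,0]
    - [0,0,0,0,0,0]
    - [0,0,0,0,0,0]
    - [0,0,0,0,0,0]
  grip: 0.35

```text
clock: 7.1
position: [0.6029, 0.1349, 0.0942]
ee_rot: [3.138, 0.152, -0.001]
force: [0.2, -0.3, 0.7]
width: 0.303
```

Call:
move_arm:
  series:
    - [0,0,-0.8,0,0,0]
    - [0,0,-0.7,0,0,0]
    - [0,0,-0.6,0,0,0]
    - [0,0,-0.5,0,0,0]
    - [0,0,0,0,0,0]

```text
clock: 7.6
position: [0.6024, 0.1347, 0.0674]
ee_rot: [3.138, 0.152, -0.003]
force: [-0.4, 0.2, -0.7]
width: 0.351
```

Call:
move_arm:
  series:
    - [0,0,0,0,0,0]
    - [0,0,0,0,0,0]
    - [0,0,0,0,0,0]
    - [0,0,0,0,0,0]
    - [0,0,0,0,0,0]
  grip: 0.0
  force: 10

```text
clock: 8.1
position: [0.6028, 0.136, 0.0688]
ee_rot: [-3.137, -0.153, 0.0]
force: [-2.1, 3.9, 2.0]
width: 0.129
```

The opening is 11.9 mm, so the tab is pinched at 10 N. I swing it back along the arc.

Call:
move_arm:
  series:
    - [-0.39,0.06,0.86,0,0,0]
    - [-0.24,-0.02,0.92,0,0,0]
    - [-0.08,-0.01,0.95,0,0,0]
    - [0.08,0.01,0.95,0,0,0]

```text
clock: 8.5
position: [0.5964, 0.1354, 0.1064]
ee_rot: [-3.138, -0.152, 0.0]
force: [1.0, 3.8, -1.9]
width: 0.129
```

Call:
move_arm:
  series:
    - [0.24,0.02,0.92,0,0,0]
    - [0.39,0.04,0.87,0,0,0]
    - [0.53,0.05,0.78,0,0,0]

```text
clock: 8.8
position: [0.6084, 0.1365, 0.1319]
ee_rot: [3.138, 0.152, -0.001]
force: [-1.3, 3.1, -3.2]
width: 0.128
```

Call:
move_arm:
  series:
    - [0.65,0.16,0.67,0,0,0]
    - [0.76,0.08,0.54,0,0,0]
    - [0.84,0.08,0.4,0,0,0]
    - [0.89,0.09,0.25,0,0,0]

```text
clock: 9.2
position: [0.6409, 0.1398, 0.1504]
ee_rot: [3.137, 0.151, 0.001]
force: [-2.6, -1.8, 3.0]
width: 0.126
```

Call:
move_arm:
  series:
    - [0.92,0.09,0.08,0,0,0]
    - [0.92,0.09,-0.08,0,0,0]
    - [0.45,0.04,-0.1,0,0,0]
    - [0,0,0,0,0,0]

```text
clock: 9.6
position: [0.6658, 0.1421, 0.1495]
ee_rot: [3.138, 0.15, 0.007]
force: [0.7, -1.5, 5.0]
width: 0.118
```

Call:
move_arm:
  series:
    - [0,0,0,0,0,0]
    - [0,0,0,0,0,0]
    - [0,0,0,0,0,0]
  grip: 0.35

```text
clock: 9.9
position: [0.6629, 0.1427, 0.1483]
ee_rot: [3.138, 0.152, -0.0]
force: [-0.7, 0.0, -0.4]
width: 0.322
```

Call:
move_arm:
  series:
    - [0,0,2,0,0,0]
    - [0,0,3,0,0,0]
    - [-2.0,-2.0,2,0,0,0]
    - [-3,-3.5,0,0,0,0]
    - [-3,-3.5,0,0,0,0]
    - [-2,-4,0,0,0,0]
    - [-2,-4,0,0,0,0]
    - [-1,-4.5,0,0,0,0]
  grip: 0.65

```text
clock: 10.7
position: [0.5311, -0.0729, 0.2189]
ee_rot: [-3.138, -0.154, -0.0]
force: [1.1, 0.6, -0.8]
width: 0.651
```

Call:
move_arm:
  series:
    - [-1,-4.5,0,0,0,0]
    - [-1,-4.5,0,0,0,0]
    - [-1,-4,0,0,0,0]
    - [-1,-4,0,0,0,0]
    - [0,0,0,0,0,0]
    - [0,0,0,0,0,0]

```text
clock: 11.3
position: [0.4923, -0.2432, 0.2185]
ee_rot: [3.138, 0.148, -0.0]
force: [-0.1, 0.3, -0.2]
width: 0.653
```

```bash
cat > ringfit.py <<'E'
from fit import *
def ringfit(d1,K1,d2,K2):
    pass
E
python3 - <<'E'
from fit import *
s,Rt=st()
D={}
for n in ('scene','top'):
    d,K=cam(n); D[n]=(d,K)
# fit red cap angle & tube from current images
p=np.load('red.npy')
reg={'top':(195,110,60,85),'scene':(365,140,70,75)}
T={}
for n,(d,K) in D.items():
    x,y,w,h=reg[n]; v=soft(d['color'],'red')[y:y+h,x:x+w]; T[n]=np.clip(v/np.percentile(v,98),0,1); T[n][T[n]<.2]=0
for a in np.arange(1.5,2.45,.1):
    print(round(a,1),[round(((render(D[n][0],D[n][1],reg[n],p[3],p[:3],a,False)-T[n])**2).sum(),1) for n in D])
import pickle; D0=pickle.load(open('D0.pkl','rb'))
v=[]
for n,c in (('scene',(335,130,445,240)),('top',(190,100,300,210))):
    d,K=D[n]; im=cv2.resize(d['color'][c[1]:c[3],c[0]:c[2],::-1],None,fx=3.6,fy=3.6,interpolation=cv2.INTER_CUBIC); v.append(im)
cv2.imwrite('pics/g.png',np.hstack(v))
# ring: annulus fit on averaged initial images
def ann(n,P):
    d,K=D0[n]; x,y=P; S=6; c=proj(d,K,[[.47,-.252,0]])[0].astype(int)-14; im=np.zeros((28*S,28*S),np.uint8)
    o=[[x+r*np.cos(t),y+r*np.sin(t),z] for r,z in ((.019,.012),(.019,0)) for t in ths]; uv=(proj(d,K,o)-c+.5)*S
    cv2.fillConvexPoly(im,cv2.convexHull((uv*16).astype(np.int32)),255,shift=4)
    h1=np.zeros_like(im);h2=np.zeros_like(im)
    for hh,z in ((h1,.012),(h2,0)):
        uv=(proj(d,K,[[x+.0125*np.cos(t),y+.0125*np.sin(t),z] for t in ths])-c+.5)*S
        cv2.fillConvexPoly(hh,cv2.convexHull((uv*16).astype(np.int32)),255,shift=4)
    im[(h1>0)&(h2>0)]=0
    m=cv2.resize(cv2.GaussianBlur(im,(0,0),S*.9),(28,28),interpolation=cv2.INTER_AREA)/255.
    g=d['color'].mean(2)[c[1]:c[1]+28,c[0]:c[0]+28]; g=np.clip((115-g)/85,0,1)
    return ((m-g)**2).sum()
for ns in (['top'],['scene'],['top','scene']):
    r=minimize(lambda P:sum(ann(n,P) for n in ns),[.47,-.252],method='Nelder-Mead',options=dict(initial_simplex=[[.47,-.252],[.476,-.252],[.47,-.246]])); print(ns,r.x.round(4),round(r.fun,1))
E
```

```text
t 11.3 p [ 0.4923 -0.2432  0.2185] x [ 0.996  0.094 -0.   ] y [ 0.094 -0.996  0.   ] z [ 0. -0. -1.] F [-0.1  0.3 -0.2] w 0.653
1.5 [np.float64(4985.1), np.float64(298.1)]
1.6 [np.float64(4995.2), np.float64(257.8)]
1.7 [np.float64(5007.5), np.float64(214.2)]
1.8 [np.float64(5022.2), np.float64(170.3)]
1.9 [np.float64(5036.9), np.float64(165.3)]
2.0 [np.float64(5052.2), np.float64(131.4)]
2.1 [np.float64(5067.1), np.float64(95.0)]
2.2 [np.float64(5081.6), np.float64(58.6)]
2.3 [np.float64(5078.3), np.float64(56.7)]
2.4 [np.float64(5067.1), np.float64(90.9)]
['top'] [ 0.4717 -0.2519] 13.9
['scene'] [ 0.4701 -0.2505] 18.9
['top', 'scene'] [ 0.4713 -0.2517] 36.9
```

View pics/g.png

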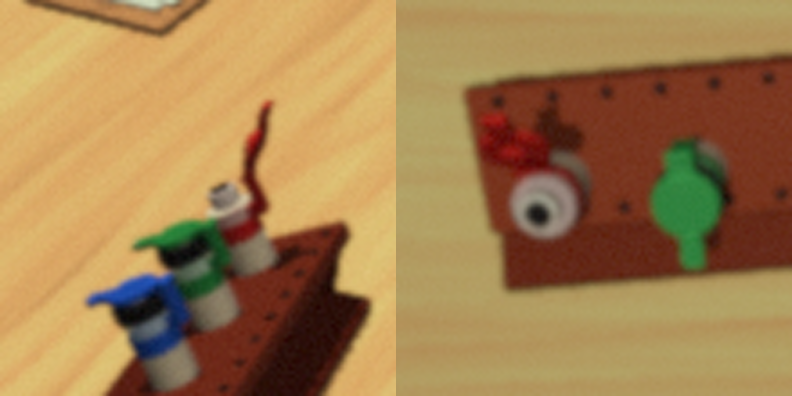

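The red cap now stands at about 2.25 rad, well past upright. The bare neck shows at (540,203) in the right panel, and the other caps are shut. Now for the ring.

Call:
move_arm:
  series:
    - [-1.0,-0.4,-4,0,0,0]
    - [-1.1,-0.45,-4,0,0,0]
    - [0,0,-4,0,0,0]
    - [0,0,-4,0,0,0]
    - [0,0,-3,0,0,0]
    - [0,0,-1.8,0,0,0]
    - [0,0,0,0,0,0]

```text
clock: 12.1
position: [0.4707, -0.2483, 0.0084]
ee_rot: [-3.135, -0.156, 0.006]
force: [-0.3, 0.2, 0.5]
width: 0.649
```

Call:
move_arm:
  series:
    - [0,0,-0.6,0,0,0]
    - [0,0,-0.5,0,0,0]
    - [0,0,-0.4,0,0,0]
    - [0,0,0,0,0,0]
    - [0,0,0,0,0,0]

```text
clock: 12.6
position: [0.4718, -0.2509, -0.004]
ee_rot: [3.138, 0.152, 0.001]
force: [-0.3, 0.1, 0.2]
width: 0.653
```

Call:
move_arm:
  series:
    - [0,-0.05,-0.2,0,0,0]
    - [0,0,-0.2,0,0,0]
    - [0,0,0,0,0,0]

```text
clock: 12.9
position: [0.4715, -0.2513, -0.0085]
ee_rot: [-3.138, -0.152, 0.0]
force: [0.4, -0.3, 0.5]
width: 0.65
```

Call:
move_arm:
  series:
    - [0,0,0,0,0,0]
    - [0,0,0,0,0,0]
    - [0,0,0,0,0,0]
    - [0,0,0,0,0,0]
    - [0,0,0,0,0,0]
  grip: 0.2
  force: 10

```text
clock: 13.4
position: [0.4717, -0.2513, -0.0083]
ee_rot: [3.138, 0.152, 0.0]
force: [0.3, -0.3, -0.3]
width: 0.408
```

The opening is 37.5 mm, so the ring is held. I lift it, tilt 30°, and carry it to a point above the neck along the tube axis.

Call:
move_arm:
  series:
    - [0,0,2,0,0,0]
    - [0,0,4,0,0,0]
    - [0,0,4.5,0,0,0]
    - [0,0,4.5,0.48,-4.98,0]
    - [0.6,2.4,2,0.48,-4.98,0]
    - [1.2,3.9,0,0.48,-4.98,0]
    - [1.2,3.9,0,0.48,-4.98,0]
    - [1.2,3.9,0,0.48,-4.98,0]

```text
clock: 14.2
position: [0.5139, -0.1094, 0.1626]
ee_rot: [-3.043, -0.146, -0.683]
force: [0.8, 0.9, -0.8]
width: 0.412
```

Call:
move_arm:
  series:
    - [1.2,3.9,0,0.47,-4.96,0]
    - [1.2,3.9,0,0,0,0]
    - [1.2,3.9,0,0,0,0]
    - [1.2,3.9,0,0,0,0]
    - [1.2,3.9,0,0,0,0]
    - [1.0,3.3,0,0,0,0]
    - [0.8,1.4,0,0,0,0]
    - [0,0,0,0,0,0]

```text
clock: 15.0
position: [0.5733, 0.0699, 0.1601]
ee_rot: [-3.008, -0.153, -0.797]
force: [-0.9, 0.4, -0.9]
width: 0.409
```

```bash
python3 - <<'E'
from fit import *
import pickle
s,Rt=st()
D={}
for n in ('scene','top'):
    ims=[]
    for _ in range(2): d,K=cam(n); ims.append(d['color'].astype(float))
    d['color']=np.mean(ims,0); D[n]=(d,K)
pickle.dump((D,s),open('D1.pkl','wb'))
z=-Rt[:,2]
h1=s['position']+.0143*z; h2=s['position']+[0,0,.032]-.0177*z
v=[]
for n,c in (('scene',(330,110,440,220)),('top',(190,110,300,220))):
    d,K=D[n]; F=3.6; im=cv2.resize(d['color'].astype(np.uint8)[c[1]:c[3],c[0]:c[2],::-1],None,fx=F,fy=F,interpolation=cv2.INTER_CUBIC)
    for h,col in ((h1,(255,255,0)),(h2,(255,0,255))):
        pts=[h+Rt@np.array([.019*np.cos(t),.019*np.sin(t),zz]) for t in ths for zz in (-.006,.006)]
        for u in proj(d,K,pts): cv2.circle(im,tuple(((u-[c[0],c[1]]+.5)*F).astype(int)),1,col,-1)
    v.append(im)
cv2.imwrite('pics/i.png',np.hstack(v))
E
python3 dev.py .5916 .1330 .1712 30
```

```text
t 15.0 p [0.5733 0.0699 0.1601] x [0.864 0.088 0.495] y [ 0.102 -0.995 -0.   ] z [ 0.493  0.05  -0.869] F [-0.9  0.4 -0.9] w 0.409
t 15.2 p [0.5719 0.0649 0.1595] x [0.866 0.082 0.494] y [ 0.094 -0.996  0.   ] z [ 0.491  0.046 -0.87 ] F [ 1.   0.3 -0.3] w 0.413
shift cm [1.97 6.81 1.17] turn deg [ 0.05 -0.42  0.08]
```

View pics/i.png

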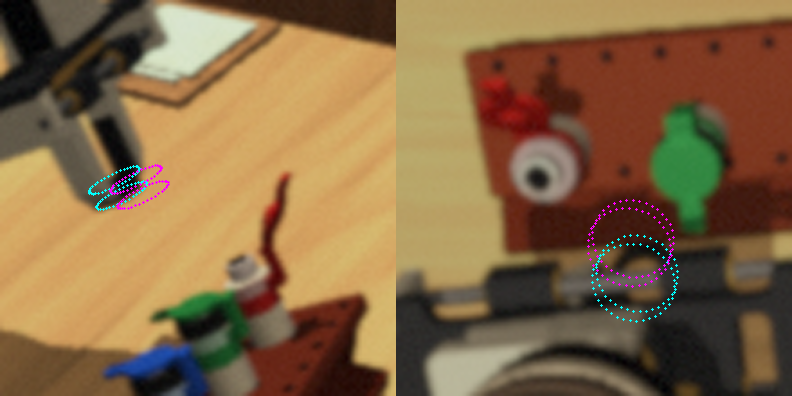

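The cyan overlay lies at the fingertips and ring in both views, so the offset is along the tool axis. I refine the neck position from the bare white shoulder and neck in the same pictures.

```bash
python3 - <<'E'
from fit import *
import pickle
D,s=pickle.load(open('D1.pkl','rb')); p=np.load('red.npy'); org,yaw=p[:3],p[3]; Rt=tubeR(yaw)
circ=lambda r,z:np.array([[r*np.cos(t),r*np.sin(t),z] for t in ths])/1000
d,K=D['top']; x0,y0,w,h=215,138,36,36
i=d['color'][y0:y0+h,x0:x0+w]; print(i[18,10:30].astype(int).tolist()[::3])
mn=i.min(2); g=np.clip((mn-60)/90,0,1)
def ren(o,S=6):
    im=np.zeros((h*S,w*S),np.uint8)
    for q,c in ((np.r_[circ(17,75),circ(17,55)],255),(np.r_[circ(11,75),circ(11,86),circ(9,89)],255)):
        uv=(proj(d,K,o+q@Rt.T)-[x0,y0]+.5)*S; cv2.fillConvexPoly(im,cv2.convexHull((uv*16).astype(np.int32)),c,shift=4)
    return im
cv2.imwrite('pics/k0.png',cv2.resize(g,None,fx=10,fy=10)*255)
vis=[]
for n,c in (('scene',(375,160,435,220)),('top',(205,130,265,190))):
    d_,K_=D[n]; F=6.5; im=cv2.resize(d_['color'].astype(np.uint8)[c[1]:c[3],c[0]:c[2],::-1],None,fx=F,fy=F,interpolation=cv2.INTER_CUBIC)
    for q,col in ((circ(17,75),(255,255,0)),(circ(11,75),(0,255,255)),(circ(11,87),(255,0,255))):
        uv=((proj(d_,K_,org+q@Rt.T)-[c[0],c[1]]+.5)*F).astype(int); cv2.polylines(im,[uv],True,col,1)
    vis.append(im)
cv2.imwrite('pics/k.png',np.hstack(vis))
E
```

```text
[[163, 156, 140], [108, 107, 93], [143, 141, 124], [141, 134, 119], [158, 139, 130], [108, 71, 65], [86, 39, 24]][ WARN:0@0.649] global loadsave.cpp:1063 imwrite_ Unsupported depth image for selected encoder is fallbacked to CV_8U.
```

View pics/k.png

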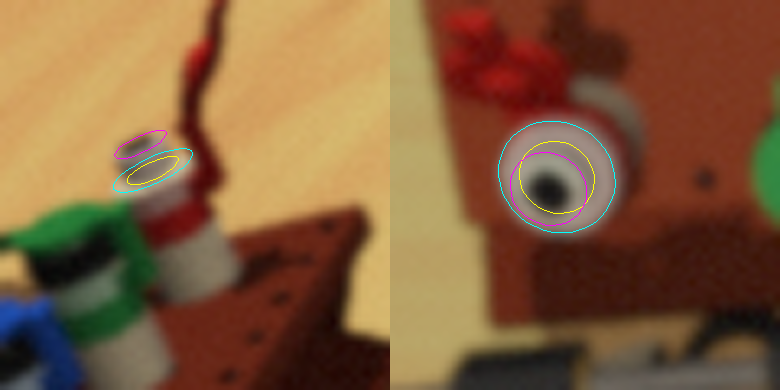

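The predicted neck rim agrees with the mouth in both views to about 1 px. Proceeding to the hover point on the axis and then down it.

Call:
move_arm:
  series:
    - [0.6,2.0,0.4,0,-0.4,0]
    - [0.6,2.0,0.4,0,0,0]
    - [0.5,1.9,0.3,0,0,0]
    - [0.3,0.95,0.1,0,0,0]
    - [0,0,0,0,0,0]
    - [0,0,0,0,0,0]

```text
clock: 15.8
position: [0.592, 0.1333, 0.1713]
ee_rot: [-3.009, -0.143, -0.805]
force: [0.2, -0.7, -0.2]
width: 0.413
```

Call:
move_arm:
  series:
    - [0.95,0.09,-1.65,0,0,0]
    - [0.95,0.09,-1.65,0,0,0]
    - [0.95,0.09,-1.65,0,0,0]
    - [0.94,0.09,-1.63,0,0,0]
    - [0,0,0,0,0,0]
    - [0,0,0,0,0,0]

```text
clock: 16.4
position: [0.628, 0.136, 0.1095]
ee_rot: [-3.011, -0.143, -0.805]
force: [0.2, -0.4, -0.4]
width: 0.411
```

```bash
python3 dev.py .6295 .1371 .1054 30
```

```text
t 16.4 p [0.628  0.136  0.1095] x [0.863 0.083 0.499] y [ 0.094 -0.996  0.003] z [ 0.497  0.044 -0.867] F [ 0.2 -0.4 -0.4] w 0.411
shift cm [ 0.15  0.11 -0.41] turn deg [ 0.17 -0.06  0.12]
```

Call:
move_arm:
  series:
    - [0.15,0.1,-0.4,0,0,0]
    - [0,0,0,0,0,0]

```text
clock: 16.6
position: [0.6297, 0.1383, 0.1064]
ee_rot: [-3.009, -0.144, -0.807]
force: [-0.5, -0.1, 0.0]
width: 0.412
```

```bash
python3 dev.py .6295 .1371 .1054 30; python3 - <<'E'
from fit import *
s,Rt=st(); p=np.load('red.npy'); org,yaw=p[:3],p[3]; Tt=tubeR(yaw)
circ=lambda r,z:np.array([[r*np.cos(t),r*np.sin(t),z] for t in ths])/1000
h=s['position']-.0143*Rt[:,2]; v=[]
for n,c in (('scene',(375,140,435,200)),('top',(205,130,265,190))):
    d,K=cam(n); F=6.5; im=cv2.resize(d['color'][c[1]:c[3],c[0]:c[2],::-1],None,fx=F,fy=F,interpolation=cv2.INTER_CUBIC)
    for q,col in ((org+circ(17,75)@Tt.T,(255,255,0)),(org+circ(11,87)@Tt.T,(255,0,255)),(h+circ(19,6)@Rt.T,(0,255,0)),(h+circ(19,-6)@Rt.T,(0,255,0))):
        cv2.polylines(im,[((proj(d,K,q)-[c[0],c[1]]+.5)*F).astype(int)],True,col,1)
    v.append(im)
cv2.imwrite('pics/l.png',np.hstack(v))
E
```

```text
t 16.6 p [0.6297 0.1383 0.1064] x [0.862 0.083 0.5  ] y [ 0.095 -0.995  0.002] z [ 0.498  0.046 -0.866] F [-0.5 -0.1  0. ] w 0.412
shift cm [-0.02 -0.12 -0.1 ] turn deg [0.11 0.03 0.05]
t 16.6 p [0.6297 0.1383 0.1064] x [0.862 0.083 0.5  ] y [ 0.095 -0.995  0.002] z [ 0.498  0.046 -0.866] F [-0.5 -0.1  0. ] w 0.412
```

View pics/l.png

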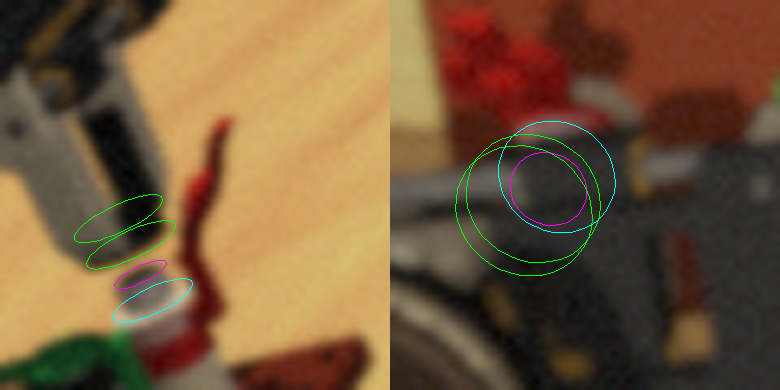

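Call:
move_arm:
  series:
    - [0.2,-0.03,-0.35,0,0,0]
    - [0.2,0.02,-0.35,0,0,0]
    - [0.15,0.01,-0.26,0,0,0]
    - [0,0,0,0,0,0]

```text
clock: 17.1
position: [0.6354, 0.1386, 0.0964]
ee_rot: [-3.01, -0.145, -0.807]
force: [-0.5, -0.8, -0.2]
width: 0.413
```

Call:
move_arm:
  series:
    - [0.15,0.01,-0.26,0,0,0]
    - [0,0,0,0,0,0]

```text
clock: 17.3
position: [0.6369, 0.1388, 0.0939]
ee_rot: [-3.01, -0.145, -0.807]
force: [-0.8, 0.4, 0.6]
width: 0.414
```

Call:
move_arm:
  series:
    - [0.15,0.01,-0.26,0,0,0]
    - [0,0,0,0,0,0]

```text
clock: 17.5
position: [0.6387, 0.1391, 0.0914]
ee_rot: [-3.01, -0.146, -0.805]
force: [-0.4, 0.1, 0.8]
width: 0.408
```

Call:
move_arm:
  series:
    - [0.15,0.01,-0.26,0,0,0]
    - [0,0,0,0,0,0]

```text
clock: 17.7
position: [0.6404, 0.1393, 0.0893]
ee_rot: [-3.011, -0.146, -0.803]
force: [-0.4, -0.1, -0.2]
width: 0.414
```

Call:
move_arm:
  series:
    - [0.1,0.01,-0.17,0,0,0]
    - [0,0,0,0,0,0]

```text
clock: 17.9
position: [0.6413, 0.1394, 0.0879]
ee_rot: [-3.012, -0.146, -0.801]
force: [-1.6, 0.4, 0.5]
width: 0.41
```

Call:
move_arm:
  series:
    - [0.1,0.0,-0.2,0,0,0]
    - [0,0,0,0,0,0]

```text
clock: 18.1
position: [0.6423, 0.1395, 0.0863]
ee_rot: [-3.012, -0.146, -0.799]
force: [-3.8, 0.7, 0.5]
width: 0.412
```

Call:
move_arm:
  series:
    - [0.05,0.0,-0.2,0,0,0]
    - [0,0,0,0,0,0]

```text
clock: 18.3
position: [0.643, 0.1395, 0.0849]
ee_rot: [-3.013, -0.146, -0.797]
force: [-4.5, 1.2, -1.2]
width: 0.411
```

Call:
move_arm:
  series:
    - [0.0,0.0,-0.2,0,0,0]
    - [0,0,0,0,0,0]

```text
clock: 18.5
position: [0.6435, 0.1396, 0.0839]
ee_rot: [-3.014, -0.146, -0.795]
force: [-3.9, 1.2, -0.6]
width: 0.413
```

Call:
move_arm:
  series:
    - [0.05,0.0,-0.2,0,0,0]
    - [0,0,0,0,0,0]

```text
clock: 18.7
position: [0.6444, 0.1396, 0.0829]
ee_rot: [-3.014, -0.146, -0.794]
force: [-7.4, -0.4, 5.6]
width: 0.417
```

Call:
move_arm:
  series:
    - [0.06,0.0,-0.12,0,0,0]
    - [0,0,0,0,0,0]

```text
clock: 18.9
position: [0.6451, 0.1397, 0.0823]
ee_rot: [-3.014, -0.146, -0.793]
force: [-9.6, -0.5, 8.1]
width: 0.417
```

Call:
move_arm:
  series:
    - [0,0,0,0,0,0]
    - [0,0,0,0,0,0]
    - [0,0,0,0,0,0]
  grip: 0.56

```text
clock: 19.2
position: [0.6461, 0.1395, 0.0824]
ee_rot: [-3.014, -0.145, -0.795]
force: [0.5, -0.2, 0.0]
width: 0.553
```

Call:
move_arm:
  series:
    - [-0.5,-0.05,0.87,0,0,0]
    - [-1.0,-0.1,1.73,0,0,0]
    - [-1.5,-0.14,2.6,0,0,0]
    - [-1.5,-0.14,2.6,0,0,0]
    - [-1.5,-2,2.0,0,0,0]
    - [-2,-3,0,0,0,0]
    - [-2,-3,0,0,0,0]
    - [0,0,0,0,0,0]

```text
clock: 20.0
position: [0.5429, 0.0498, 0.1794]
ee_rot: [-3.02, -0.136, -0.791]
force: [0.5, -0.2, 0.4]
width: 0.561
```

```bash
python3 - <<'E'
from fit import *
s,Rt=st(); v=[]
for n,c in (('scene',(375,150,435,210)),('top',(205,130,265,190))):
    d,K=cam(n); v.append(cv2.resize(d['color'][c[1]:c[3],c[0]:c[2],::-1],None,fx=6.5,fy=6.5,interpolation=cv2.INTER_CUBIC))
cv2.imwrite('pics/m.png',np.hstack(v))
E
```

```text
t 20.0 p [0.5429 0.0498 0.1794] x [0.868 0.08  0.49 ] y [ 0.089 -0.996  0.006] z [ 0.489  0.039 -0.872] F [ 0.5 -0.2  0.4] w 0.561
```

View pics/m.png

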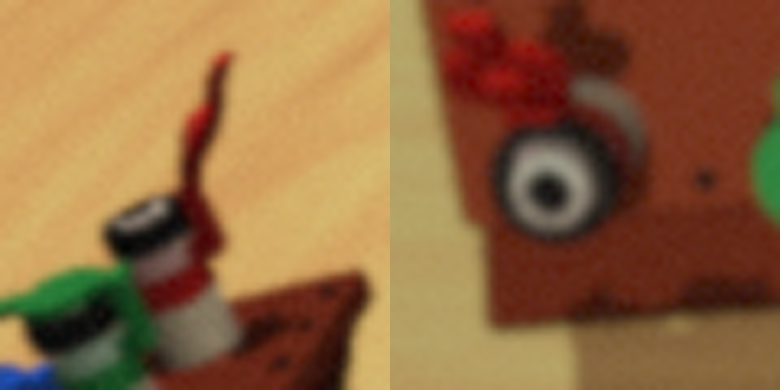

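The ring sits down on the shoulder, with the neck inside it, in both views (scene (150,225), top (550,185)). Now I go back to the tab, tool pointing down, and swing the cap shut by a pinch.

Call:
move_arm:
  series:
    - [0,0,3.5,-0.48,4.98,0]
    - [2.4,1.85,0,-0.48,4.98,0]
    - [2.4,1.85,0,-0.48,4.98,0]
    - [2.4,1.85,0,-0.48,4.98,0]
    - [2.4,1.85,0,-0.48,4.98,0]
    - [2.45,1.85,0,-0.47,4.96,0]
    - [0,0,0,0,0,0]
    - [0,0,0,0,0,0]
  grip: 0.38

```text
clock: 20.9
position: [0.6672, 0.1489, 0.2104]
ee_rot: [3.132, 0.154, -0.008]
force: [-0.1, 0.1, -0.1]
width: 0.381
```

```bash
python3 dev.py .6640 .1424 .1490 0
```

```text
t 20.9 p [0.6672 0.1489 0.2104] x [ 0.995  0.098 -0.005] y [ 0.098 -0.995  0.005] z [-0.005 -0.006 -1.   ] F [-0.1  0.1 -0.1] w 0.381
shift cm [-0.32 -0.65 -6.14] turn deg [ 0.33 -0.26 -0.14]
```

Call:
move_arm:
  series:
    - [-0.3,-0.65,-1.5,0.3,-0.3,0]
    - [0,0,-2,0,0,0]
    - [0,0,-1.6,0,0,0]
    - [0,0,-1.0,0,0,0]
    - [0,0,0,0,0,0]

```text
clock: 21.4
position: [0.6622, 0.14, 0.1512]
ee_rot: [3.136, 0.152, 0.002]
force: [-0.3, 0.1, 0.8]
width: 0.381
```

Call:
move_arm:
  series:
    - [0,0,0,0,0,0]
    - [0,0,0,0,0,0]
    - [0,0,0,0,0,0]
    - [0,0,0,0,0,0]
    - [0,0,0,0,0,0]
  grip: 0.0
  force: 10

```text
clock: 21.9
position: [0.6638, 0.1415, 0.1526]
ee_rot: [-3.137, -0.153, -0.006]
force: [-0.9, 2.7, 4.1]
width: 0.129
```

Call:
move_arm:
  series:
    - [-0.92,-0.0,0.06,0,0,0]
    - [-0.92,-0.09,-0.08,0,0,0]
    - [-0.89,-0.09,-0.24,0,0,0]
    - [-0.84,-0.08,-0.39,0,0,0]

```text
clock: 22.3
position: [0.627, 0.1382, 0.1453]
ee_rot: [3.138, 0.152, 0.004]
force: [2.5, 3.7, 0.8]
width: 0.126
```

Call:
move_arm:
  series:
    - [-0.76,-0.07,-0.53,0,0,0]
    - [-0.65,-0.06,-0.65,0,0,0]
    - [-0.53,-0.05,-0.76,0,0,0]

```text
clock: 22.6
position: [0.6074, 0.1364, 0.1254]
ee_rot: [3.137, 0.153, 0.003]
force: [-0.3, 5.1, 7.3]
width: 0.13
```

Call:
move_arm:
  series:
    - [-0.39,-0.04,-0.84,0,0,0]
    - [-0.24,-0.02,-0.89,0,0,0]
    - [-0.08,-0.01,-0.92,0,0,0]

```text
clock: 22.9
position: [0.6, 0.1347, 0.0984]
ee_rot: [3.136, 0.152, 0.001]
force: [0.2, -0.1, 2.9]
width: 0.052
```

The fingers slipped off the tab with the cap part closed. I measure the cap angle from the pictures.

```bash
cat > ang.py <<'E'
from fit import *
s,Rt=st(); p=np.load('red.npy'); reg={'top':(195,115,50,75),'scene':(360,140,70,70)}
def run(angs):
  for n in ('scene','top'):
    d,K=cam(n); x,y,w,h=reg[n]; v=soft(d['color'],'red')[y:y+h,x:x+w]+.1; T=np.clip(v/.2,0,1)
    e=[round(((render(d,K,reg[n],p[3],p[:3]+[.002,.001,-.002],a,False)-T)**2).sum(),1) for a in angs]
    print(n,int(T.sum()),dict(zip(angs.round(2).tolist(),[float(q) for q in e])))
run(np.arange(0,2.45,.15))
E
python3 ang.py
```

```text
t 22.9 p [0.6    0.1347 0.0984] x [0.995 0.097 0.001] y [ 0.097 -0.995  0.002] z [ 0.001 -0.002 -1.   ] F [ 0.2 -0.1  2.9] w 0.052
scene 138 {0.0: 86.0, 0.15: 77.0, 0.3: 69.2, 0.45: 73.4, 0.6: 85.9, 0.75: 101.5, 0.9: 114.7, 1.05: 127.2, 1.2: 135.2, 1.35: 139.3, 1.5: 138.4, 1.65: 135.5, 1.8: 128.0, 1.95: 117.7, 2.1: 106.3, 2.25: 93.0, 2.4: 77.0}
top 32 {0.0: 361.7, 0.15: 372.7, 0.3: 377.7, 0.45: 379.4, 0.6: 374.4, 0.75: 361.8, 0.9: 341.5, 1.05: 312.2, 1.2: 273.4, 1.35: 227.0, 1.5: 172.9, 1.65: 111.8, 1.8: 45.4, 1.95: 109.0, 2.1: 172.2, 2.25: 225.1, 2.4: 270.1}
```

The scene view puts the cap at about 0.3 rad with the closed fingers just above the tab. I press it down from here, as in the earlier touch test.

Call:
move_arm:
  series:
    - [0,0,0.3,0,0,0]
    - [0.2,0,0,0,0,0]
    - [0.2,0,-0.4,0,0,0]
    - [0,0,-0.4,0,0,0]
    - [0,0,0,0,0,0]
  grip: 0.0

```text
clock: 23.5
position: [0.6056, 0.1352, 0.0941]
ee_rot: [3.137, 0.152, 0.004]
force: [0.5, -0.3, 0.9]
width: 0.007
```

Call:
move_arm:
  series:
    - [0,0,-0.3,0,0,0]
    - [0,0,-0.3,0,0,0]
    - [0,0,0,0,0,0]

```text
clock: 23.8
position: [0.6049, 0.1353, 0.0879]
ee_rot: [3.137, 0.152, 0.003]
force: [0.8, 0.0, 2.1]
width: 0.008
```

Call:
move_arm:
  series:
    - [0,0,-0.2,0,0,0]
    - [0,0,0,0,0,0]

```text
clock: 24.0
position: [0.605, 0.1354, 0.0861]
ee_rot: [3.137, 0.152, 0.003]
force: [0.0, -0.1, 1.6]
width: 0.007
```

Call:
move_arm:
  series:
    - [0,0,-0.2,0,0,0]
    - [0,0,0,0,0,0]

```text
clock: 24.2
position: [0.6056, 0.1355, 0.0851]
ee_rot: [3.137, 0.152, 0.005]
force: [-2.0, -1.4, 10.0]
width: 0.003
```

Call:
move_arm:
  series:
    - [0,0,-0.1,0,0,0]
    - [0,0,0,0,0,0]

```text
clock: 24.4
position: [0.6058, 0.1355, 0.0847]
ee_rot: [3.137, 0.152, 0.006]
force: [-2.6, -2.3, 15.9]
width: 0.008
```

Call:
move_arm:
  series:
    - [0,0,-0.1,0,0,0]
    - [0,0,0,0,0,0]

```text
clock: 24.6
position: [0.6059, 0.1356, 0.0844]
ee_rot: [3.137, 0.152, 0.007]
force: [-4.8, -1.6, 19.9]
width: -0.0
```

Call:
move_arm:
  series:
    - [0,0,-0.12,0,0,0]
    - [0,0,0,0,0,0]
    - [0,0,0,0,0,0]

```text
clock: 24.9
position: [0.6062, 0.1356, 0.084]
ee_rot: [3.137, 0.152, 0.008]
force: [-6.1, -2.2, 27.1]
width: 0.0
```

Call:
move_arm:
  series:
    - [-0.05,0,1,0,0,0]
    - [-1,0,4,0,0,0]
    - [-2,-2,4,0,0,0]
    - [-3,-3,1,0,0,0]
    - [-3,-3,0,0,0,0]
    - [-3,-4,0,0,0,0]
    - [-2,-4,0,0,0,0]
    - [0,0,0,0,0,0]

```text
clock: 25.7
position: [0.461, -0.0308, 0.1804]
ee_rot: [3.134, 0.14, -0.002]
force: [0.8, -0.3, 1.5]
width: 0.001
```

```bash
sed -i 's/np.arange(0,2.45,.15)/np.arange(-.05,.5,.05)/' ang.py; python3 ang.py; python3 - <<'E'
from h import *
import pickle
D0=pickle.load(open('D0.pkl','rb'))
for n in ('top','scene'):
    d,K=cam(n); save(d,n+'_end.png')
    df=np.abs(cv2.GaussianBlur(d['color'].astype(np.float32),(0,0),1)-cv2.GaussianBlur(D0[n][0]['color'].astype(np.float32),(0,0),1)).max(2)
    for t in ('bowl','key','cap_blue','cap_green','cap_red','ring'):
        print(n,t,[(round(o['p'],2),np.round(o['rect'],1).tolist()) for o in outline_of(n,t)[:3]])
    # red-cap patch: mean red mask centroid before / after
    from fit import soft
    for c in ('red','green','blue'):
        f=lambda im:(lambda q:(np.argwhere(q).mean(0).round(2).tolist(),int(q.sum())))((soft(im,c)>-.02)[120:250,195:430]) if n=='top' else (lambda q:(np.argwhere(q).mean(0).round(2).tolist(),int(q.sum())))((soft(im,c)>-.02)[165:250,350:420])
        print(n,c,f(D0[n][0]['color']),f(d['color']))
E
```

```text
t 25.7 p [ 0.461  -0.0308  0.1804] x [ 0.996  0.089 -0.002] y [ 0.089 -0.996  0.004] z [-0.001 -0.004 -1.   ] F [ 0.8 -0.3  1.5] w 0.001
scene 331 {-0.05: 98.7, 0.0: 81.9, 0.05: 71.5, 0.1: 72.5, 0.15: 81.8, 0.2: 94.9, 0.25: 107.9, 0.3: 119.9, 0.35: 130.9, 0.4: 141.1, 0.45: 151.7}
top 925 {-0.05: 265.0, 0.0: 257.8, 0.05: 252.6, 0.1: 250.4, 0.15: 250.7, 0.2: 252.8, 0.25: 255.8, 0.3: 260.0, 0.35: 264.9, 0.4: 270.6, 0.45: 276.6}
top bowl [(0.98, [410.9, 136.2, 45.0, 43.7]), (0.31, [260.2, 142.0, 20.0, 27.5])]
top key [(0.69, [262.0, 138.6, 20.9, 34.7])]
top cap_blue [(0.63, [299.2, 136.8, 18.7, 21.2]), (0.53, [218.7, 139.5, 25.8, 38.0])]
top cap_green [(0.79, [258.6, 143.0, 20.5, 28.7])]
top cap_red [(0.59, [219.0, 145.0, 18.8, 31.7]), (0.23, [215.2, 137.4, 28.5, 35.7])]
top ring [(0.94, [401.1, 282.3, 33.6, 24.8]), (0.91, [446.2, 275.3, 32.2, 32.6]), (0.51, [233.5, 152.0, 1.9, 2.6])]
top red ([39.96, 32.95], 482) ([19.14, 63.41], 2930)
top green ([37.23, 165.4], 1155) ([37.12, 166.54], 1146)
top blue ([32.14, 116.66], 447) ([28.85, 116.16], 342)
scene bowl [(0.95, [291.0, 274.3, 51.9, 37.0]), (0.39, [383.1, 175.8, 22.0, 10.8])]
scene key [(0.51, [311.2, 180.0, 10.8, 19.1]), (0.17, [373.3, 191.6, 17.9, 1.7])]
scene cap_blue [(0.53, [358.3, 206.2, 24.0, 12.2])]
scene cap_green [(0.51, [382.6, 176.1, 33.6, 32.3]), (0.43, [373.2, 191.7, 11.9, 3.0])]
scene cap_red [(0.41, [385.6, 178.1, 19.3, 6.5]), (0.41, [387.8, 174.0, 26.6, 34.3])]
scene ring [(0.77, [193.6, 259.6, 24.4, 21.6]), (0.76, [221.3, 240.5, 22.5, 20.4]), (0.63, [389.8, 180.7, 11.5, 6.1])]
scene red ([40.99, 49.77], 365) ([38.38, 52.36], 346)
scene green ([35.22, 38.7], 263) ([35.3, 38.68], 265)
scene blue ([50.66, 26.86], 266) ([51.17, 27.21], 237)
```

```bash
python3 - <<'E'
from fit import *
import pickle
D0=pickle.load(open('D0.pkl','rb')); p=np.load('red.npy')
off={'red':0,'green':-1,'blue':-2}; reg={'scene':(345,160,80,90),'top':(195,125,145,70)}
A=np.arange(-.15,.4,.01)
for n in reg:
  ims=[]
  for _ in range(4): d,K=cam(n); ims.append(d['color'].astype(float))
  for lab,img in (('start',D0[n][0]['color']),('now',np.mean(ims,0))):
    for c,k in off.items():
      x,y,w,h=reg[n]
      org=p[:3]+R.from_euler('z',p[3]).apply([0,.078*k,0])
      base=cv2.dilate((render(d,K,reg[n],p[3],org,.1,False)>.02).astype(np.uint8),np.ones((9,9)))
      if n=='scene': # front part only: leave out band/post
        tip=proj(d,K,[org+tubeR(p[3])@[-.01,0,.0925]])[0]-[x,y]; base[:,int(tip[0]):]=0
      i=img[y:y+h,x:x+w]; r,g,b=i[...,0],i[...,1],i[...,2]
      q={'red':r-np.maximum(g,b),'green':g-np.maximum(r,b),'blue':b-np.maximum(r,g)}[c]/np.maximum(i.max(2),40)
      lo={'red':.55,'green':.1,'blue':.1}[c] ; hi={'red':.8,'green':.4,'blue':.4}[c]
      T=np.clip((q-lo)/(hi-lo),0,1)*base
      e=[(((render(d,K,reg[n],p[3],org,a,False)-T)**2)*base).sum() for a in A]
      print(n,lab,c,round(A[int(np.argmin(e))],3),round(min(e),1),int(T.sum()))
E
```

```text
scene start red -0.01 9.6 8
scene start green -0.02 7.8 15
scene start blue 0.0 7.1 24
scene now red -0.04 9.4 7
scene now green -0.02 8.2 14
scene now blue -0.04 10.3 17
top start red 0.1 61.1 512
top start green -0.07 47.3 443
top start blue 0.02 28.9 434
top now red 0.0 38.8 501
top now green -0.15 36.1 416
top now blue -0.15 92.0 312
```

The scene-view cap angles are now red -0.04 and green -0.02, so both read shut. The press bottomed out at the same height and force as before the ring was fitted. Handing in.

```bash
python3 -c "
from h import *
st(); print(workorder.sign_off())"
```

```text
t 26.9 p [ 0.4648 -0.0247  0.1812] x [0.995 0.097 0.002] y [ 0.097 -0.995  0.001] z [ 0.002 -0.001 -1.   ] F [0.3 0.4 0.2] w 0.005
the job is handed in; nothing more can be done
None
```

I flipped the red cap back to about 2.25 rad by a 10 N pinch on its tab. The small black ring then went over the neck onto the shoulder at about 12 N and was released, and I pressed the cap shut at about 28 N. The job was handed in at 26.9 s with the arm clear of everything.

**Last checks**
- **Ring:** after release, both camera views showed it sitting on the shoulder.
- **Red cap:** the scene view reads it shut (-0.04 rad, against -0.02 for the untouched green cap). The final press bottomed out within 0.4 mm of the height and about 2 N of the force felt before the ring was fitted. I could not view a final picture because the picture limit was used up.
- **Bowl and key:** the bowl showed at nearly the same place in both views, and the key in the scene view. The network missed the key in the last top view.

**What disagreed**
- **Fingertip offset:** the fingertips were about 32 mm further back along the tool than stated. I found this from the pictures and a missed pinch, and corrected for it by touch.
- **Closing slip:** the pinch slipped off the tab at about 0.3 rad, so I finished the closing by pressing.
- **Seating depth:** the ring seated about 3 mm lower than my camera fit predicted.
- **Top view:** its cap angles were unreliable at the end because the arm partly blocked it. It read -0.15 rad for the untouched green and blue caps.

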